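# Shut and clamp the inhaler-test impactor

## Task

Get the impactor ready for a test run: push its open lid over and ease it down until it is fully shut, without slamming it, and only then push the raised clamp handle fully down. Do it all by pushing gently with the fingertips or the outside of the fingers: grip and lift nothing, do not drag the impactor along the bench, and leave everything standing around it where it is.

Things in the scene. Friction and masses are not known exactly. Their poses are not given: they have to be found in the camera images.
- impactor: Cascade impactor: flat aluminium instrument, about 6 kg, loose on four rubber feet. Base 210 mm deep (its x), 280 mm wide (its y), 62 mm high. Origin: centre of its underside, on the bench; z up. Its +x points to the back (lid hinge), its -x to the front (clamp handle). It is turned by 1.15 to 1.85 rad, so the hinge lies towards the robot's left (+y), the handle towards its right.
- lid (a joint): Lid angle in rad: 0 fully shut, flat on the base; grows as it opens; starts at 1.5 to 1.8 (upright or leaning a little back), stops at 1.9. A stiff friction hinge keeps it at any angle: about 7 to 12 N at 150 mm from the axis moves it while upright, less as it comes down. Its outer face (upper when shut, rear when open) is flat and free to be pushed, but for the inlet.
- lid_hinge (a point): Middle of the lid's hinge axis: 95 mm behind the impactor's centre, 66 mm above the bench, parallel to the impactor's y. The lid is an aluminium plate, 200 mm from this axis to its free edge, 280 mm wide, 22 mm thick; with the lid shut its outer face lies 18 mm above this axis, 84 mm above the bench.
- lid_edge (a point): Middle of the lid's free edge, on its outer face: 200 mm from the hinge axis, about 265 mm above the bench when the lid is open, 84 mm when it is shut.
- lid_inlet (a point): Centre of the top of the inlet socket on the lid's outer face: a steel ring 42 mm across, 26 mm high, 98 mm off the middle on the impactor's +y side and 50 mm from the hinge axis.
- handle (a joint): Clamp handle angle in rad: 0 fully down (clamped), grows as it is raised; starts at 0.72 to 1.0, stops at 1.1. U-shaped: two steel arms outside the base's sides and a cross bar in front with a black rubber sleeve, 18 mm thick, 180 mm long. Stiff, stays where it is left; 4 to 8 N on the bar moves it. Coming down, its hooks swing forward over the pins in the shut lid's sides.
- handle_pivot (a point): Middle of the handle's pivot axis: 55 mm in front of the impactor's centre, 45 mm above the bench. The axis is parallel to the impactor's y.
- handle_bar (a point): Middle of the cross bar, in the axis of its rubber sleeve: 105.7 mm from the pivot axis. With the handle fully down it lies 105 mm in front of the pivot axis and 12 mm below it, 33 mm above the bench; raised, 100 to 130 mm above the bench.
- inhaler: Teal boot-shaped inhaler with an aluminium canister in its top, standing upright: body 30 x 30 mm, 85 mm high, a mouthpiece 20 mm high reaching 42 mm to its -x. Origin: centre of the body's underside. To be left alone.
- canister: Spare aluminium canister, 22 mm across, 60 mm high, upright. Origin: centre of its underside. To be left alone.
- spacer: Green spacer chamber lying on its flat foot: 155 mm long along its x, 58 mm wide, 60 mm high. Origin: centre of its foot. To be left alone.
- beaker: Glass beaker, 64 mm across, 85 mm high. Origin: centre of its underside. To be left alone.
- amber_bottle: Amber glass bottle with a white cap, 58 mm across, 120 mm high. Origin: centre of its underside. To be left alone.
- flow_meter: Dark hand-held flow meter lying flat, 130 (its x) x 70 x 26 mm. Origin: centre of its underside. To be left alone.
- spare_cup: Shallow steel impactor cup, 60 mm across, 20 mm high. Origin: centre of its underside. To be left alone.

How it is judged:
On the way, in this order (a step that is already met when the one before it is completed fails the run):
1. the lid is fully shut (within 0.035 rad) while the clamp handle is still raised (above 0.5 rad) (value of joint lid below 0.035 rad and value of joint handle above 0.5 rad), for 0.2 s.
2. the clamp handle is fully down (within 0.05 rad) on the shut lid (value of joint handle below 0.05 rad and value of joint lid below 0.035 rad), for 0.2 s.
At the end, for the whole second after the job is handed in: The lid is shut to within 0.035 rad (7 mm at its free edge) and the clamp handle is down to within 0.05 rad (5 mm at the bar), in that order; the impactor stands at rest on its feet within 25 mm of where it was, and the seven things around it stand as they stood, within 25 mm (all of step 2 and linear speed of impactor below 0.01 m/s and distance of each of impactor, inhaler, canister, spacer, beaker, amber_bottle, flow_meter, spare_cup from where it was at the start of the episode below 0.025 m and angle between impactor's own z axis and vertical below 0.03 rad and angle between each of inhaler, canister, spacer, beaker, amber_bottle, flow_meter, spare_cup's own z axis and vertical below 0.2 rad); the robot touches nothing.
It fails at once if the lid or the clamp handle is gripped between the fingers or rammed: more than 36 N of finger contact on it while it is on its way (more than 0.2 rad from its end) ((value of joint lid above 0.2 rad and contact force between the fingers and lid above 36 N) or (value of joint handle above 0.2 rad and contact force between the fingers and handle above 36 N)).
It fails at once if the clamp handle is pushed down while the lid is still open, so that its hooks would block the lid (value of joint handle below 0.4 rad and value of joint lid above 0.1 rad).
It fails at once if the lid is slammed: it comes onto the base faster than 2 rad/s (0.4 m/s at its free edge) (value of joint lid below 0.3 rad and velocity of joint lid below -2 rad/s).
It fails at once if the impactor is dragged more than 25 mm, or tipped or lifted off its feet by more than 15 mm (distance of impactor from where it was at the start of the episode above 0.025 m or height (world z) of impactor above 0.015 m or angle between impactor's own z axis and vertical above 0.08 rad).
It fails at once if one of the things around the impactor is moved or lifted more than 25 mm, or knocked over (distance of any of inhaler, canister, spacer, beaker, amber_bottle, flow_meter, spare_cup from where it was at the start of the episode above 0.025 m or angle between any of inhaler, canister, spacer, beaker, amber_bottle, flow_meter, spare_cup's own z axis and vertical above 0.5 rad).
It also fails if it takes over 45 s, if anything falls off the work surface, if the arm or the gripper's body presses on something with over 40 N, if the wrist force passes 120 N, or if a joint passes its speed limit or range.

## Robot

A 7-joint arm with a two-finger parallel gripper is mounted at the origin on the work surface. World frame = base frame: x ahead of the robot, y to its left, z up, the work surface at z = 0. Lengths are in m, angles in rad, forces in N, time in s.
With the tool pointing down it reaches from about 0.35 to 0.9 m from the base axis. Payload 19.9 kg.
Tool frame: the origin (TCP) lies between the finger pads; the fingertips stand 19 mm ahead of it and the grasp point (between the pads) is the TCP; z points along the fingers, y is the line along which they close (so a half turn about z gives the same grasp; the last joint's range is limited). The gripper opens to 94 mm and grips with 3 to 60 N. Pads are 16 mm wide; open, the fingers measure 119 mm over their backs; the gripper's body (75 mm by 177 mm) begins 78 mm behind the grasp point.
Start: joints at [1.117, 0.417, -0.01, 1.614, 0.005, 1.111, -0.053], TCP at [0.251, -0.572, 0.224] pointing down, gripper open.
Joint ranges: [-2.81, 2.81], [-0.39, 2.02], [-1.27, 1.25], [0.06, 2.57], [-1.19, 4.33], [0.19, 2], [-2.82, 2.82]. Speed limits (rad/s): [1.89, 1.89, 2.39, 2.39, 3.01, 3.01, 3.01].

## Interface

Orientations are given as a 3x3 rotation matrix whose columns are the frame's x, y, z axes.
In Python, from rig import robot gives the robot as it stands. Calls block until the motion is done:
- robot.move_ptp(position, orientation): joint-space move of the TCP to a pose.
- robot.move_linear(position, velocity=0.15, frame=None, threshold=None): straight line of the TCP; frame=None keeps the orientation; velocity is the mean speed in m/s. With threshold (N) it stops when the force on the tool has changed by that much, and returns True; else False.
- robot.goto_joints(angles): joint-space move.
- robot.gripper_to(opening): finger opening in m; the grip force is fixed at half the most; returns when the fingers have stopped.
- robot.pause(seconds).
- robot.ik(position, orientation): joint angles nearest the present ones, or None.
- robot.get_state(): the state.
- robot.grab_frame(name): name is "side" or "top"; returns the picture (480x640x3 uint8, red, green, blue); there is no depth.
- robot.camera_info(name): a dict with "fx", "fy", "cx", "cy" (pixels), "rvec" (rotation vector, rad) and "tvec" (3), from world to camera coordinates, as OpenCV has them. Camera axes: x right, y down, z forward; pixel columns grow to the right and rows downward; lengths in m; the calibration is good to about 2 mm. A picture is of the moment at which its call begins. camera_info takes no time and is no camera call.
A pose or a line that the arm cannot do raises robot.PlanningError and nothing moves.
- robot.sign_off(): hands the job in; it is judged then, once.
The state is a dict: "time": time; "qpos": joint angles; "joint_vel": joint speeds; "effort": joint torques, N m; "ee_pos": TCP position; "tool_rot": TCP orientation; "force": force on the tool from outside, world axes, zero at the start; "moment": the same for the moment, N m; "opening": finger opening in m; "grasp_force": force on a finger pad.
Only numpy, scipy, OpenCV 4.12 (cv2) and the standard library are available. Lean on these libraries where they do the work, as an engineer would, in place of code of your own. Each camera call takes 0.05 s, during which the arm holds its last target. There are 200 camera calls.

## Working session

There is one attempt and no reset: what is moved stays moved. The work goes in short steps, each a Python script; the robot and the scene stay as the last script left them, time stands still between calls to the robot, and variables do not carry over. Pictures are saved under pics/ and viewed, at most 10 in all, crops included, and the job is handed in when it is done.

```bash
ls; mkdir -p pics; python3 - <<'E'
from rig import robot
import cv2
for n in("side","top"):
    cv2.imwrite(f"pics/{n}0.png",robot.grab_frame(n)[...,::-1]); print(n,robot.camera_info(n))
s=robot.get_state();print(s["time"],s["ee_pos"],s["tool_rot"],s["opening"])
E
```

```text
pics
side {'fx': 475.5072074140669, 'fy': 475.5072074140669, 'cx': 323.05796059291106, 'cy': 233.13812921526622, 'rvec': array([ 0.91121898,  2.5047082 , -1.03571037]), 'tvec': array([ 0.47832471, -0.1630209 ,  1.23593034])}
top {'fx': 460.62878278532827, 'fy': 460.62878278532827, 'cx': 309.4027734634402, 'cy': 239.89936753597132, 'rvec': array([ 2.1728036 , -2.14054018,  0.1141529 ]), 'tvec': array([-0.05075257,  0.57722376,  0.9263524 ])}
0.1 [ 0.25060343 -0.57221992  0.2239249 ] [[ 9.15999958e-01  4.01178080e-01 -4.74272471e-04]
 [ 4.01178356e-01 -9.15999475e-01  9.42717110e-04]
 [-5.62358945e-05 -1.05379668e-03 -9.99999443e-01]] 0.0940665821103235
```

View pics/side0.png

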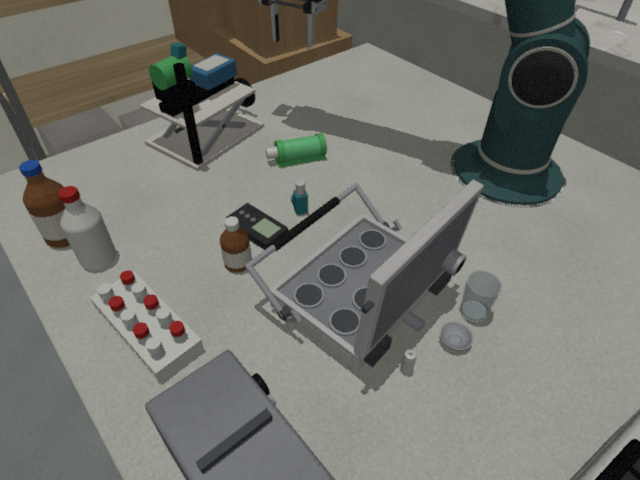

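View pics/top0.png

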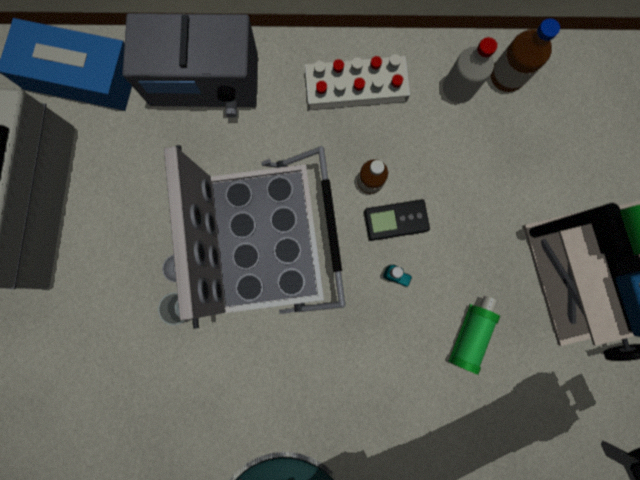

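The side view shows the lid's outer face, with its free edge running roughly from (380,278) to (480,188). The beaker, cup and canister stand behind the lid. In the top view the lid edge runs from (167,150) to (182,320), the base front from (305,167) to (322,303), and the bar from (325,180) to (337,270).

```bash
cat > h.py <<'E'
import numpy as np, cv2
from rig import robot
def cam(n):
    c=robot.camera_info(n);R=cv2.Rodrigues(c["rvec"])[0]
    return np.array([[c["fx"],0,c["cx"]],[0,c["fy"],c["cy"]],[0,0,1]]),R,np.array(c["tvec"])
def plane(n,p,z):
    K,R,t=cam(n);d=R.T@np.linalg.solve(K,[*p,1]);o=-R.T@t
    return o+d*(z-o[2])/d[2]
def tri(pt,ps):
    P=[K@np.c_[R,t] for K,R,t in map(cam,("top","side"))]
    X=cv2.triangulatePoints(P[0],P[1],np.float64(pt),np.float64(ps));return X[:3,0]/X[3,0]
def proj(n,X):
    K,R,t=cam(n);p=K@(R@np.array(X)+t);return p[:2]/p[2]
E
python3 - <<'E'
from h import *
np.set_printoptions(precision=3,suppress=True)
print("base front",plane("top",(305,167),.062),plane("top",(322,303),.062))
T=cv2.cvtColor(robot.grab_frame("top"),cv2.COLOR_RGB2HSV)
m=np.zeros((480,640),np.uint8);m[140:320,318:350]=(T[140:320,318:350,2]<45)
ys,xs=np.nonzero(m);c=cv2.minAreaRect(np.c_[xs,ys].astype(np.float32));print("bar",c)
for z in (.1,.115,.13):print(plane("top",c[0],z))
print("lid far",tri((168,150),(382,277)),"near",tri((183,320),(481,188)))
print("bar ends tri",tri((325,180),(274,248)),tri((337,270),(338,201)))
print("cup",plane("side",(457,345),.0),"beaker",plane("side",(475,312),0),"can",plane("side",(408,371),0),"inhaler",plane("top",(400,275),.04),"bottle",plane("top",(375,170),.12),"meter",plane("top",(397,220),.026))
for n in("top","side"):
    f=robot.grab_frame(n); r=(slice(130,340),slice(150,350)) if n=="top" else (slice(170,390),slice(230,520))
    cv2.imwrite(f"pics/{n}c.png",cv2.resize(f[r][...,::-1],None,fx=2.7,fy=2.7,interpolation=cv2.INTER_CUBIC))
E
```

```text
base front [ 0.726 -0.031  0.062] [ 0.449 -0.069  0.062]
bar ((330.5983581542969, 225.05477905273438), (92.50752258300781, 8.737319946289062), 82.23483276367188)
[ 0.6   -0.084  0.1  ]
[ 0.598 -0.083  0.115]
[ 0.595 -0.083  0.13 ]
lid far [0.693 0.186 0.267] near [0.423 0.151 0.256]
bar ends tri [ 0.687 -0.072  0.109] [ 0.511 -0.095  0.111]
cup [0.519 0.246 0.   ] beaker [0.434 0.222 0.   ] can [0.626 0.224 0.   ] inhaler [ 0.507 -0.229  0.04 ] bottle [ 0.705 -0.167  0.12 ] meter [ 0.624 -0.226  0.026]
```

View pics/sidec.png

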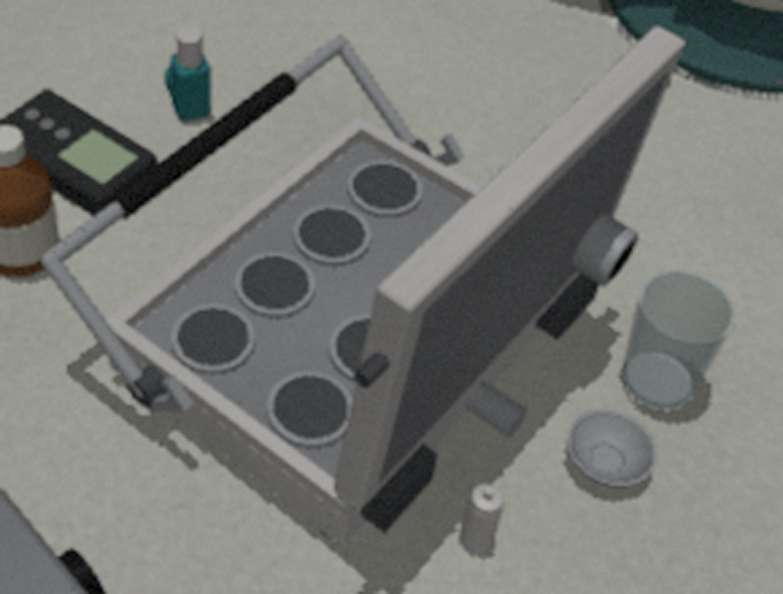

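The lid corners, front edge and bar all give a yaw of about 1.70 rad, with the lid at about 1.6 rad and the handle at about 0.77 rad. Next I approach behind the lid with closed fingers and touch it.

```bash
cat >> h.py <<'E'
yaw=1.70;EX=np.array([np.cos(yaw),np.sin(yaw),0]);EY=np.array([-EX[1],EX[0],0])
C=np.array([.574,.054,0])
def W(x,z,y=0): return C+EX*x+EY*y+np.array([0,0,z])   # impactor frame -> world
Y=-EY;Z=np.array([0,0,-1.]);RT=np.c_[np.cross(Y,Z),Y,Z]
def lidp(a,r): return -r*np.cos(a)+.018*np.sin(a)+.095, r*np.sin(a)+.018*np.cos(a)+.066
E
python3 - <<'E'
from h import *
np.set_printoptions(precision=3,suppress=True)
p=robot.get_state()["ee_pos"]
robot.gripper_to(0.0)
robot.move_linear([p[0],p[1],.42],velocity=.3)
x,z=lidp(1.6,.165)
robot.move_ptp(W(.18,.42),RT); robot.move_linear(W(.18,z+.019),velocity=.25)
f0=robot.get_state()["force"]
hit=robot.move_linear(W(.09,z+.019),velocity=.04,threshold=4)
s=robot.get_state();print(hit,s["time"],s["force"]-f0,(s["ee_pos"]-C)@EX,s["ee_pos"],s["qpos"],s["opening"])
cv2.imwrite("pics/s1.png",robot.grab_frame("side")[...,::-1])
E
```

```text
True 7.6 [-0.279  0.168  0.546] 0.12970298209549747 [0.557 0.183 0.249] [ 0.405  0.532 -1.067  1.66   0.488  1.245 -0.636] 0.0006900572811099796
```

View pics/s1.png

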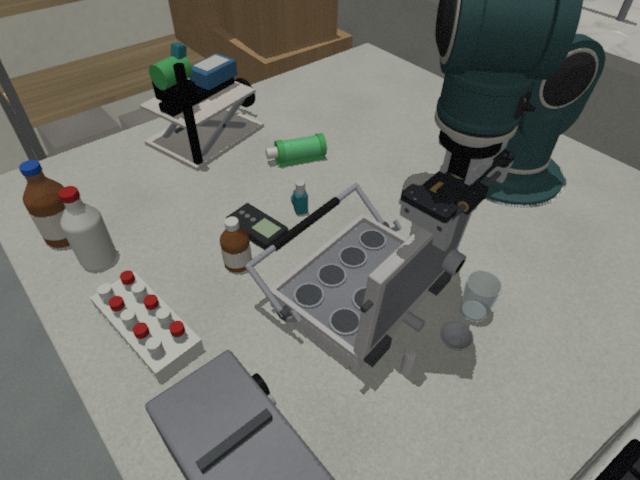

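The fingers rest on the lid's outer face near (440,215), and everything else is untouched. Now I push the lid along its arc.

```bash
python3 - <<'E'
from h import *
np.set_printoptions(precision=2,suppress=True)
def wp(a):
    x,z=lidp(a,.165);return W(x+.009,z+.019)
A=np.linspace(1.617,.12,13)[1:]
print([robot.ik(wp(a),RT) is not None for a in A])
for a in A:
    hit=robot.move_linear(wp(a),velocity=.05,threshold=20)
    s=robot.get_state();print(round(a,2),hit,round(s["time"],1),s["force"])
    if hit:break
else:
    hit=robot.move_linear(wp(-.06),velocity=.03,threshold=22)
    s=robot.get_state();print(hit,s["time"],s["force"],s["ee_pos"],wp(0))
for n in("side","top"):cv2.imwrite(f"pics/{n}2.png",robot.grab_frame(n)[...,::-1])
E
```

```text
[True, True, True, True, True, True, True, True, True, True, True, True]
1.49 False 8.2 [-0.29  3.26  1.02]
1.37 False 8.8 [0.17 2.94 2.29]
1.24 False 9.4 [1.19 1.32 3.14]
1.12 False 9.9 [0.14 0.09 1.94]
0.99 False 10.5 [-0.2  -0.12  0.3 ]
0.87 False 11.1 [ 0.36 -0.29 -0.01]
0.74 False 11.6 [ 1.28  0.46 -0.25]
0.62 False 12.2 [-0.2   0.69 -0.29]
0.49 False 12.8 [-0.04 -0.2  -0.07]
0.37 False 13.3 [-0.54  0.3  -0.48]
0.24 False 13.9 [-0.06 -0.22  0.34]
0.12 False 14.5 [-0.65  0.34 -0.15]
True 15.15 [-4.22 -0.85 13.61] [ 0.58 -0.01  0.1 ] [ 0.58 -0.01  0.1 ]
```

View pics/side2.png

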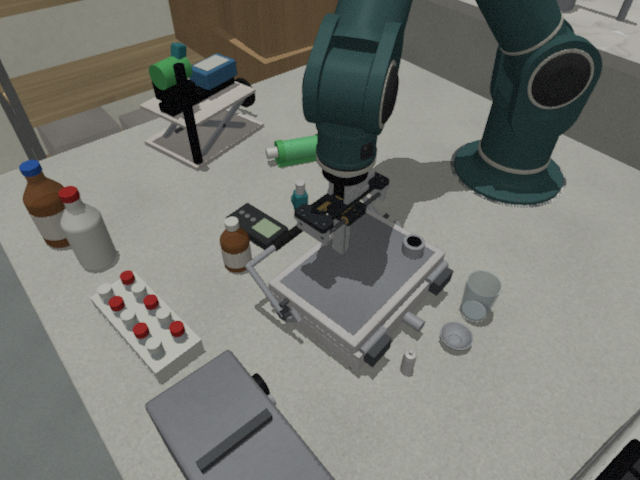

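The lid looks flat on the base, with no gap along its rim. I'll give it a short firmer press to confirm, then touch the bar from above.

```bash
python3 - <<'E'
from h import *
np.set_printoptions(precision=4,suppress=True)
p=robot.get_state()["ee_pos"]
hit=robot.move_linear(p-[0,0,.012],velocity=.03,threshold=25)
s=robot.get_state();print(hit,s["ee_pos"],s["force"])
robot.move_linear([p[0],p[1],.2],velocity=.2)
robot.move_linear(W(-.139,.2),velocity=.2)
hit=robot.move_linear(W(-.139,.11),velocity=.04,threshold=4)
s=robot.get_state();print(hit,s["time"],s["ee_pos"],s["force"])
for n in("side","top"):cv2.imwrite(f"pics/{n}3.png",robot.grab_frame(n)[...,::-1])
cv2.imwrite("pics/c3.png",cv2.resize(robot.grab_frame("side")[130:370,220:480,::-1],None,fx=2.4,fy=2.4))
E
```

```text
True [ 0.582  -0.0062  0.1032] [-5.8821 -1.3812 16.2504]
True 18.075 [ 0.5919 -0.0847  0.138 ] [ 1.3772 -1.7852  1.64  ]
```

View pics/c3.png

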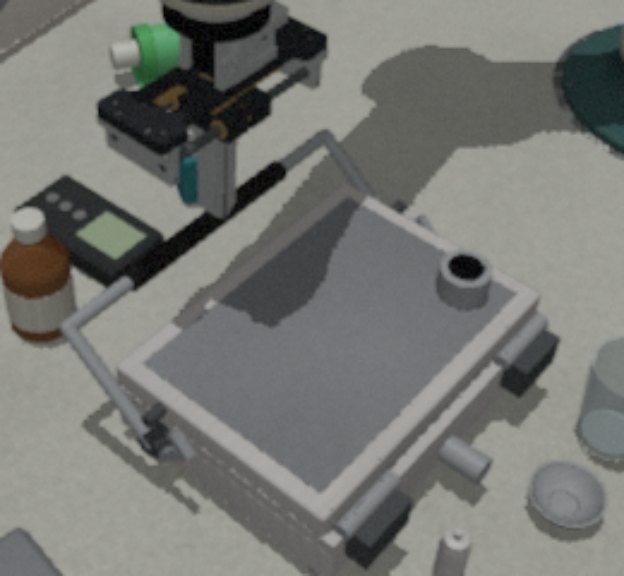

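The lid is shut: the TCP stops at z = 0.1032, against 0.103 expected. The fingertip sits centred on the black sleeve at about (215,215) in the crop. Now I push the handle down its arc.

```bash
python3 - <<'E'
from h import *
np.set_printoptions(precision=3,suppress=True)
def wp(h):
    f=h-.114;return W(-.055-.1057*np.cos(f),.045+.1057*np.sin(f)+.028)
for h in np.linspace(.77,.08,8)[1:]:
    hit=robot.move_linear(wp(h),velocity=.04,threshold=20)
    s=robot.get_state();print(round(h,2),hit,round(s["time"],1),s["force"],s["ee_pos"]-wp(h))
    if hit:break
else:
    hit=robot.move_linear(wp(0)-[0,0,.01],velocity=.03,threshold=25)
    s=robot.get_state();print(hit,s["time"],s["force"],s["ee_pos"],wp(0))
cv2.imwrite("pics/c4.png",cv2.resize(robot.grab_frame("side")[130:370,220:480,::-1],None,fx=2.4,fy=2.4))
E
```

```text
0.67 False 18.6 [-0.34  -0.016  0.186] [-0. -0. -0.]
0.57 False 19.1 [-0.779  0.699  0.158] [-0.  0. -0.]
0.47 False 19.5 [ 0.496 -0.207  0.584] [-0.  0. -0.]
0.38 False 19.9 [0.107 0.295 0.264] [-0.  0. -0.]
0.28 False 20.3 [ 0.318  0.47  -0.257] [-0.  0. -0.]
0.18 False 20.7 [0.288 0.676 0.475] [-0.  0. -0.]
0.08 False 21.1 [-0.466 -0.616 -0.662] [-0.  0. -0.]
True 21.5167 [-5.832 -0.949 20.213] [ 0.595 -0.105  0.061] [ 0.595 -0.105  0.061]
```

View pics/c4.png

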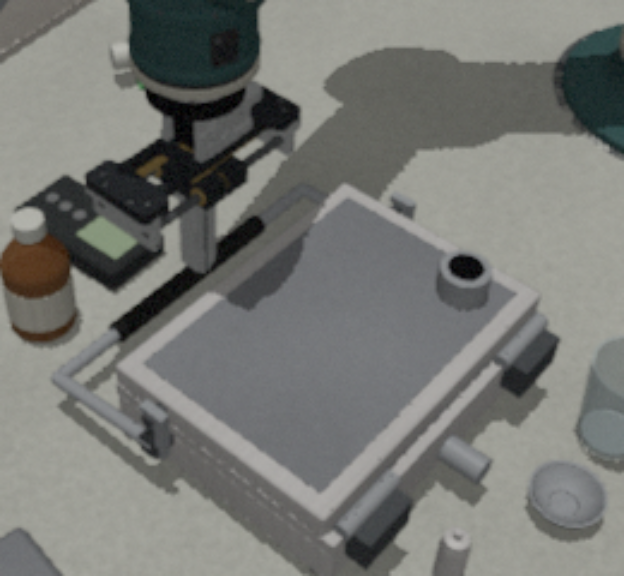

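The handle is fully down: the bar is low in front and the hooks are over the pins. The TCP stopped at z = 0.061, exactly as expected. I retreat and hand in.

```bash
python3 - <<'E'
from h import *
p=robot.get_state()["ee_pos"]
robot.move_linear([p[0],p[1],.3],velocity=.12);robot.pause(.5)
cv2.imwrite("pics/s5.png",robot.grab_frame("side")[...,::-1])
print(robot.get_state()["time"],robot.sign_off())
E
```

```text
the job is handed in; nothing more can be done
24.2667 None
```

View pics/s5.png

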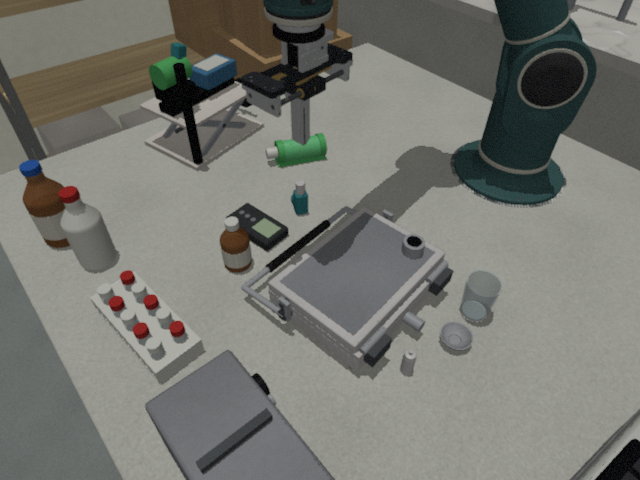

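The job is handed in at 24.3 s of robot time: the lid was eased shut first, then the clamp handle pushed fully down, and in the last picture everything around the impactor looks where it was (no verdict came back).

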